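# Load a pair of blood tubes on to the tube rocker

### The job

The two purple-capped tubes have just been drawn from one patient and need mixing: pick them both up together in one grasp, so that they are never parted, and lay them gently side by side in two neighbouring empty grooves of the tube rocker, each tube down in its groove and resting about centrally across both rails, caps pointing the same way as the blue ones already there. Leave the grey and blue tubes where they lie.

Things in the scene. Friction and masses are not known exactly. Their poses are not given: they have to be found in the camera images.
- purple_a_center (a point): Sealed blood tube, purple cap: body 16 mm diameter, cap 18.5 mm diameter and 20 mm long, 108 mm overall, about 24 g. Point: on its axis at mid-length; x runs along the tube to the cap (top of cap at +54 mm, inner edge +34); y, z any way round. Starts beside purple_b, parallel, axes 20 mm apart and 33 mm above the table, caps the same way, up to 7 mm out of line endways.
- purple_b_center (a point): Sealed blood tube, purple cap: body 16 mm diameter, cap 18.5 mm diameter and 20 mm long, 108 mm overall, about 24 g. Point: on its axis at mid-length; x runs along the tube to the cap (top of cap at +54 mm, inner edge +34); y, z any way round. Starts beside purple_a, parallel, axes 20 mm apart and 33 mm above the table, caps the same way, up to 7 mm out of line endways.
- purple_a_cap (a point): The middle of the cap of purple_a, on its axis, 44 mm from its mid-length point.
- purple_b_cap (a point): The middle of the cap of purple_b, on its axis, 44 mm from its mid-length point.
- grey_a_center (a point): Sealed blood tube, grey cap: body 16 mm diameter, cap 18.5 mm diameter and 20 mm long, 108 mm overall, about 24 g. Point: on its axis at mid-length; x runs along the tube to the cap (top of cap at +54 mm, inner edge +34); y, z any way round. One of another pair, in the other tray; leave it alone.
- grey_b_center (a point): Sealed blood tube, grey cap: body 16 mm diameter, cap 18.5 mm diameter and 20 mm long, 108 mm overall, about 24 g. Point: on its axis at mid-length; x runs along the tube to the cap (top of cap at +54 mm, inner edge +34); y, z any way round. One of another pair, in the other tray; leave it alone.
- blue_a_center (a point): Sealed blood tube, blue cap: body 16 mm diameter, cap 18.5 mm diameter and 20 mm long, 108 mm overall, about 24 g. Point: on its axis at mid-length; x runs along the tube to the cap (top of cap at +54 mm, inner edge +34); y, z any way round. Lies in one of the two last grooves at the rocker's -y end; leave it alone.
- blue_b_center (a point): Sealed blood tube, blue cap: body 16 mm diameter, cap 18.5 mm diameter and 20 mm long, 108 mm overall, about 24 g. Point: on its axis at mid-length; x runs along the tube to the cap (top of cap at +54 mm, inner edge +34); y, z any way round. Lies in one of the two last grooves at the rocker's -y end; leave it alone.
- purple_tray: Pale green tray, 134 x 100 mm, rim 9 mm high, fixed; origin: centre of its underside. Two white scalloped rails, 12 mm wide, across it at x = +-27 mm, make 4 grooves along x at y = +-10, +-30 mm; ridges 29 mm high. Between the rails 41 mm are open down to the floor (3 mm high) for the fingers. Holds the purple tubes in its middle grooves, caps to +x. The two trays may swap places.
- grey_tray: Pale green tray, 134 x 100 mm, rim 9 mm high, fixed; origin: centre of its underside. Two white scalloped rails, 12 mm wide, across it at x = +-27 mm, make 4 grooves along x at y = +-10, +-30 mm; ridges 29 mm high. Between the rails 41 mm are open down to the floor (3 mm high) for the fingers. Holds the grey tubes in its middle grooves.
- rocker: Tube rocker, a white mixing machine, off, parked level, fixed: body 220 mm wide, aluminium platform 150 (x) x 264 mm (y), its rim 104 mm above the table. Two black scalloped rails, 12 mm wide, run across it at x = +-27 mm. Between them 41 mm are open down to the plate (98 mm) for the fingers. Origin: centre of the underside; x along the grooves, z up.
- rocker_bed (a point): Middle of the rocker's bed (axes as the rocker): midway between the rails, over the ridge between the two middle grooves, at the height of a seated tube's axis (131 mm). 12 grooves along x, centres at y = +-10, 30, 50, 70, 90, 110 mm; -90 and -110 hold the blue tubes, caps to +x, the rest are empty. Rounded ridge tops 3.4 mm below this point: a tube slightly off rolls in.
Things that resemble listed ones, but are neither listed nor needed, are in the scene too. Leave any pink or yellow look-alike of the part that bears purple_b_center alone.

How it is judged:
On the way:
1. both purple tubes are held in the fingers together, side by side, clear above the tray (axes more than 90 mm above the table) (height (world z) of each of purple_a_center, purple_b_center above 0.09 m and contact force between the fingers and purple_a above 0.3 N and contact force between the fingers and purple_b above 0.3 N and distance between purple_a_center and purple_b_center below 0.03 m), for 0.2 s.
At the end, for the whole second after the job is handed in: Both purple tubes lie at rest, seated (within 3 mm) in neighbouring rocker grooves, mid-points under 30 mm apart, each within 16 mm of the rails' middle along its groove and 0.1 rad of its direction, caps the same way as the blue ones (x of purple_a_center in the frame of rocker_bed between -0.016 and 0.016 m and y of purple_a_center in the frame of rocker_bed between -0.115 and 0.115 m and z of purple_a_center in the frame of rocker_bed between -0.003 and 0.003 m and angle between the x axis of each of purple_a_center, purple_b_center and the x axis of rocker_bed, either way round below 0.1 rad and x of each of purple_a_cap, purple_b_cap in the frame of rocker_bed above 0.02 m and linear speed of each of purple_a, purple_b below 0.02 m/s and x of purple_b_center in the frame of rocker_bed between -0.016 and 0.016 m and y of purple_b_center in the frame of rocker_bed between -0.115 and 0.115 m and z of purple_b_center in the frame of rocker_bed between -0.003 and 0.003 m and distance between purple_a_center and purple_b_center below 0.03 m); the robot touches nothing.
It fails at once if one purple tube is carried up while the other is left behind or dropped ((height (world z) of purple_a_center above 0.08 m and height (world z) of purple_b_center below 0.045 m) or (height (world z) of purple_b_center above 0.08 m and height (world z) of purple_a_center below 0.045 m)).
It fails at once if a purple tube is dropped or thrown: it falls free, faster than 0.6 m/s (a drop of about 2 cm) ((linear speed of purple_a above 0.6 m/s and contact force between the fingers and purple_a below 0.02 N) or (linear speed of purple_b above 0.6 m/s and contact force between the fingers and purple_b below 0.02 N)).
It fails at once if a grey or blue tube is shifted by more than 10 mm (distance of any of grey_a_center, grey_b_center, blue_a_center, blue_b_center from where it was at the start of the episode above 0.01 m).
It also fails if it takes over 35 s, if anything falls off the work surface, if the arm or the gripper's body presses on something with over 40 N, if the wrist force passes 120 N, or if a joint passes its speed limit or range.

### The arm

A 7-joint arm with a two-finger parallel gripper is mounted at the origin on the work surface. World frame = base frame: x ahead of the robot, y to its left, z up, the work surface at z = 0. Lengths are in m, angles in rad, forces in N, time in s.
With the tool pointing down it reaches from about 0.35 to 0.9 m from the base axis. Payload 8.1 kg.
Tool frame: the origin (TCP) lies midway between the tips of the shut fingers; the grasp point (between the pads) lies r.pinch_z behind it (r.pinch_z is the distance from the TCP to the grasp point, in m); z points along the fingers, y is the direction in which the jaws open and shut (so a half turn about z gives the same grasp; the last joint's range is limited). The gripper opens to 85 mm and grips with 20 to 120 N. Pads are 22 mm wide; open, the fingers measure 114 mm over their backs; the gripper's body (76 mm by 85 mm) begins 54 mm behind the grasp point. The pads swing forward as they close: fully open they stand 13 mm farther back than shut.
Start: joints at [-1.437, 0.434, 0.025, 1.573, -0.012, 1.134, -0.075], TCP at [0.147, 0.608, 0.231] pointing down, gripper open.
Joint ranges: [-2.62, 2.62], [-0.44, 2.09], [-1.27, 1.32], [0.08, 2.57], [-1.32, 4.46], [0.12, 2], [-2.74, 2.74]. Speed limits (rad/s): [2.22, 2.22, 3.01, 3.01, 3.14, 3.14, 3.14].

### API

Orientations are given as a 3x3 rotation matrix whose columns are the frame's x, y, z axes.
In Python, from bench import monitor, optics, ticket, r gives the robot as it stands.
- The arm moves only by the shell command python3 -m handwheel 'ROWS'. ROWS is JSON, a list of rows, each an object of numbers: "claw": the finger opening in cm, from 0 to 8.54; "dx", "dy", "dz": the shift along the tool's x, y, z in cm; "turn": the turn about the tool's z in rad. In form: [{"claw": .., "dx": .., "dy": .., "dz": .., "turn": ..}, ...]. A call has 1 to 20 rows; each row shifts and turns the commanded pose from where the row before left it, along the tool's axes as they then stand; what a row does not reach is not made up. A row lasts 1/8 s, in which the tool goes at most 62.5 mm and 10.7 degrees, less where a joint would pass 70% of its speed; a pose out of reach is approached as far as the arm can. A call with a gripper value outside its range is refused whole. The fingers move at their own pace and stop on an object; the grip force is fixed at half the most. Time passes only in rows, so rows that do not move let the fingers close. It gives the time, the measured TCP pose, the force and the opening at its end, in the units of the state.
- monitor.observe(): the state, without advancing time (a new reading comes with each control period).
- optics.snapshot(name): name is "scene" or "side" or "wrist"; returns (picture, depth): 480x640x3 uint8, red, green, blue; 480x640 float32, m along the optical axis (not along the pixel's ray), 0 where there is no reading.
- optics.camera_info(name): a dict with "fx", "fy", "cx", "cy" (pixels), "rvec" (rotation vector, rad) and "tvec" (3), from world to camera coordinates, as OpenCV has them; the wrist camera has in their place "T_tool_cam" (4x4, takes a point from camera to tool coordinates, whose origin is the TCP and whose axes are the flange's). Camera axes: x right, y down, z forward; pixel columns grow to the right and rows downward; lengths in m; the calibration is good to about 2 mm. A picture is of the moment at which its call begins: read the wrist's pose just before it. camera_info takes no time and is no camera call.
- ticket.hand_in(): hands the job in, once; it reports no verdict.
The state is a dict: "time_s": time; "q": joint angles; "joint_vel": joint speeds; "joint_efforts": joint torques, N m; "eef_pos": TCP position; "orientation": TCP orientation; "wrist_force": force on the tool from outside, world axes, zero at the start; "moment": the same for the moment, N m; "grip_width": finger opening in m.
Only numpy, scipy, OpenCV 4.12 (cv2) and the standard library are available. Lean on these libraries where they do the work, as an engineer would, in place of code of your own. Each camera call takes 0.05 s, during which the arm holds its last target.

## Working session

There is one attempt and no reset: what is moved stays moved. The work goes in short steps, Python scripts to look and compute and a shell command to move; the robot and the scene stay as the last step left them, time stands still between calls to the robot, and variables do not carry over. Pictures are saved under pics/ and viewed, and the job is handed in when it is done.

```bash
ls; mkdir -p pics; cat > h.py <<'E'
import numpy as np,cv2
from bench import monitor,optics,ticket,r
def snap(n,f):
    p,d=optics.snapshot(n); cv2.imwrite('pics/'+f+'.png',p[:,:,::-1]); np.save('pics/'+f+'.npy',d); return p,d
def T(n):
    c=optics.camera_info(n); R=cv2.Rodrigues(np.array(c['rvec'],float))[0]; return c,R,np.array(c['tvec'],float).ravel()
def atz(n,u,v,z):
    c,R,t=T(n); ray=R.T@np.array([(u-c['cx'])/c['fx'],(v-c['cy'])/c['fy'],1]); o=-R.T@t; return o+ray*(z-o[2])/ray[2]
def dep(n,u,v,d):
    c,R,t=T(n); Z=d[v,u]; return R.T@(np.array([(u-c['cx'])/c['fx']*Z,(v-c['cy'])/c['fy']*Z,Z])-t)
def proj(n,P):
    c,R,t=T(n); q=R@np.array(P)+t; return q[:2]/q[2]*[c['fx'],c['fy']]+[c['cx'],c['cy']]
E
python3 - <<'E'
from h import *
s=monitor.observe(); print(s,r.pinch_z)
snap('scene','s0'); snap('side','d0'); 
for n in('scene','side'): print(T(n))
E
```

```text
pics
{'time_s': 0.0, 'q': array([-1.4366354 ,  0.43520248,  0.02498186,  1.57415693, -0.01158428,
        1.13396867, -0.07509562]), 'joint_vel': array([-8.21936016e-04, -9.28592572e-04, -6.18196113e-05, -1.63910081e-03,
       -2.28598720e-04, -1.49001870e-03,  4.18882405e-04]), 'joint_efforts': array([ 7.11322464e-04, -6.70457625e+01,  1.02569204e+00, -3.16220605e+01,
        1.56405370e-02,  1.21176973e-02,  5.30563668e-06]), 'eef_pos': array([0.14654083, 0.60703669, 0.23051567]), 'orientation': array([[-9.72087008e-01,  2.34620551e-01, -2.13963020e-04],
       [ 2.34620592e-01,  9.72085744e-01, -1.57624106e-03],
       [-1.61828143e-04, -1.58244358e-03, -9.99998735e-01]]), 'wrist_force': array([-0.32757588, -0.04057205, -0.5704761 ]), 'moment': array([-0.05585653, -0.02643484,  0.00487931]), 'grip_width': 0.08524667192117459} 0.0187
({'fx': 534.1424110536884, 'fy': 534.1424110536884, 'cx': 325.1425348409743, 'cy': 236.07296527561786, 'rvec': array([ 2.20226419,  1.2640169 , -0.42074127]), 'tvec': array([-0.30632924, -0.25851325,  1.38648389])}, array([[ 0.5062291 ,  0.86237614,  0.00628428],
       [ 0.68657484, -0.39859982, -0.60805689],
       [-0.52186884,  0.31213072, -0.79386858]]), array([-0.30632924, -0.25851325,  1.38648389]))
({'fx': 620.1385883798148, 'fy': 620.1385883798148, 'cx': 320.63481546684017, 'cy': 236.654890021962, 'rvec': array([ 2.03248792, -0.76637391,  0.42468278]), 'tvec': array([-0.36740023,  0.28643247,  1.20219449])}, array([[ 0.74938582, -0.66211782,  0.0045692 ],
       [-0.35488365, -0.4074645 , -0.84144535],
       [ 0.55899775,  0.62894568, -0.54032291]]), array([-0.36740023,  0.28643247,  1.20219449]))
```

View pics/s0.png

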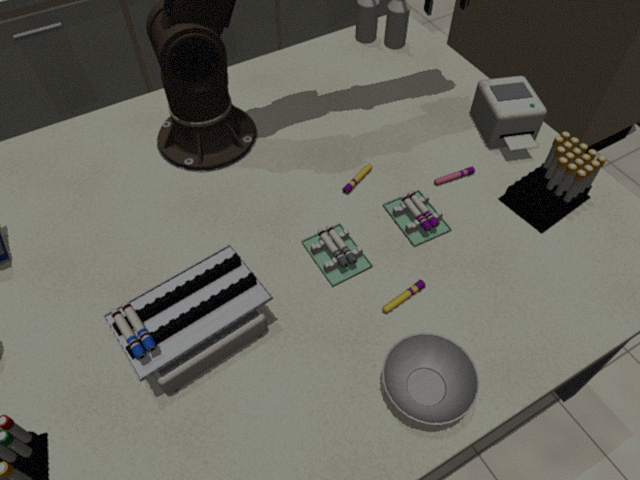

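View pics/d0.png

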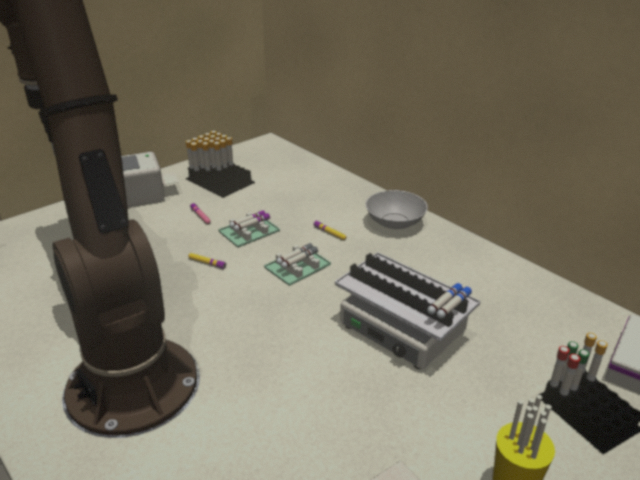

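The scene shows the purple-capped pair in a tray at about (424,212), the grey pair at (338,245), and the rocker with blue caps at (140,345). Three look-alikes lie loose: pink (455,176) and yellow (357,178) and (404,296). The pair in the green tray with white bodies and purple caps fits the description. I'll enlarge to confirm.

```bash
python3 - <<'E'
from h import *
p=cv2.imread('pics/s0.png')
cv2.imwrite('pics/c1.png',cv2.resize(p[170:270,370:490],None,fx=6,fy=6,interpolation=cv2.INTER_CUBIC))
cv2.imwrite('pics/c2.png',cv2.resize(p[235:385,95:285],None,fx=4,fy=4,interpolation=cv2.INTER_CUBIC))
print(proj('scene',[.147,.608,.231]))
for uv in [(419,205),(424,212),(432,220),(338,245),(141,345)]: print(uv,atz('scene',*uv,.033 if uv[0]>200 else .131))
E
```

```text
[444.40194466  16.76185556]
(419, 205) [0.48647951 0.3148683  0.033     ]
(424, 212) [0.50874411 0.31220291 0.033     ]
(432, 220) [0.53616688 0.31359211 0.033     ]
(338, 245) [0.49064691 0.09863847 0.033     ]
(141, 345) [ 0.56361714 -0.33046241  0.131     ]
```

View pics/c1.png

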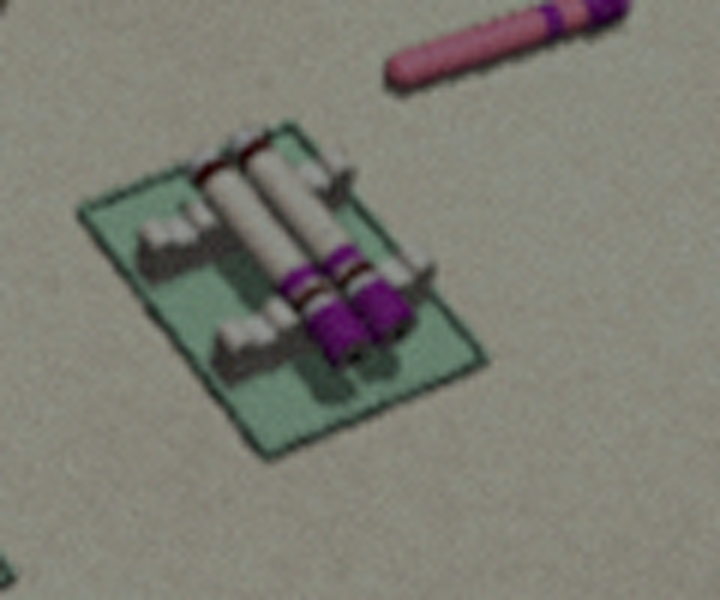

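View pics/c2.png

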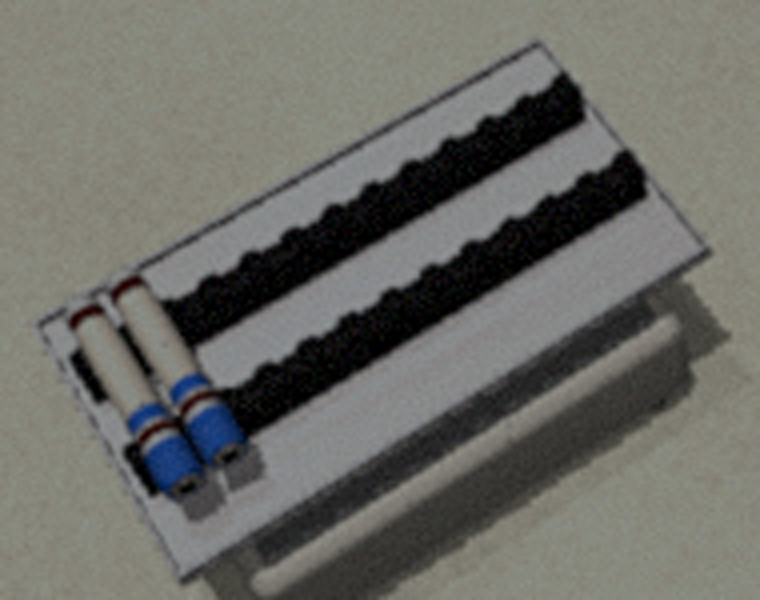

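Confirmed: a pair with purple caps on plain white bodies, in the tray's middle grooves; caps point down-right in the picture. The rocker has blue tubes in its two left-most grooves.

```bash
python3 - <<'E'
from h import *
def fit(name,c,z,L,W):
    P=np.array([atz('scene',*p,z)[:2] for p in c]); print(name,P.round(4).tolist(),'c',P.mean(0).round(4))
    # order: (-x,-y),(-x,+y),(+x,+y),(+x,-y)
    ex=(P[3]+P[2]-P[0]-P[1]); ey=(P[1]+P[2]-P[0]-P[3])
    print(' len',np.linalg.norm(ex)/2,np.linalg.norm(ey)/2,'yaw',np.arctan2(ex[1],ex[0]),np.arctan2(-ey[0],ey[1]))
fit('tray',[(383.7,205.3),(418.3,190.8),(451.2,230),(415,246.7)],.009,.134,.1)
fit('rock',[(106.2,315.5),(230,245.5),(272,298),(140.5,379.5)],.104,.15,.264)
s=monitor.observe(); print('tool x yaw',np.arctan2(*s['orientation'][[1,0],0]))
print(optics.camera_info('wrist'))
E
```

```text
tray [[0.4312, 0.259], [0.4349, 0.3554], [0.5671, 0.3485], [0.564, 0.251]] c [0.4993 0.3035]
 len 0.13268528624774406 0.0969679301953608 yaw -0.05595958482288768 -0.034831327391722934
rock [[0.461, -0.3671], [0.4296, -0.1134], [0.5769, -0.0964], [0.6066, -0.3532]] c [ 0.5185 -0.2325]
 len 0.1472668640253696 0.25704814751049976 yaw 0.10511640995487041 0.11905271768975931
tool x yaw 2.904706495983737
{'fx': 352.3267198746749, 'fy': 352.3267198746749, 'cx': 324.66078025428857, 'cy': 243.1536945000347, 'T_tool_cam': array([[-8.27577802e-04, -9.63548524e-01, -2.67532348e-01,
         6.58849811e-02],
       [ 9.99999313e-01, -5.75256583e-04, -1.02151984e-03,
        -3.72417782e-04],
       [ 8.30384194e-04, -2.67533009e-01,  9.63548338e-01,
        -1.41797244e-01],
       [ 0.00000000e+00,  0.00000000e+00,  0.00000000e+00,
         1.00000000e+00]])}
```

```bash
cat >> h.py <<'E'
def delta(pos,yaw=None):
    s=monitor.observe(); R=s['orientation']; y0=np.arctan2(R[1,0],R[0,0])
    t=0 if yaw is None else (y0-yaw+np.pi)%(2*np.pi)-np.pi   # turn about tool z (down)
    c,sn=np.cos(t),np.sin(t); R2=R@np.array([[c,-sn,0],[sn,c,0],[0,0,1]])
    d=R2.T@(np.array(pos)-s['eef_pos'])*100
    print('t',s['time_s'],'pos',s['eef_pos'].round(4),'yaw',round(y0,4),'turn first',round(t,4),'then d cm',d.round(2), 'zaxis',R[:,2].round(4),'F',s['wrist_force'].round(2),'w',round(s['grip_width'],4))
E
python3 - <<'E'
from h import *
delta([.51,.308,.21],np.pi-.045)
E
```

```text
t 0.1 pos [0.1466 0.6071 0.2306] yaw 2.9047 turn first -0.1919 then d cm [-37.65 -28.24   2.09] zaxis [-2.0e-04 -1.4e-03 -1.0e+00] F [ 0.14 -0.51  0.26] w 0.0851
```

```bash
python3 -m handwheel '[{"turn":-0.1},{"turn":-0.092},{"dx":-2,"dy":-1.4,"dz":0.2},{"dx":-4,"dy":-3,"dz":0.2},{"dx":-4.5,"dy":-3.4,"dz":0.2},{"dx":-4.5,"dy":-3.4,"dz":0.2},{"dx":-4.5,"dy":-3.4,"dz":0.2},{"dx":-4.5,"dy":-3.4,"dz":0.2},{"dx":-4.5,"dy":-3.4,"dz":0.2},{"dx":-4,"dy":-3,"dz":0.2},{"dx":-3.2,"dy":-2.4,"dz":0.2},{"dx":-1.9,"dy":-1.4,"dz":0.2},{},{}]'
python3 - <<'E'
from h import *
delta([.51,.308,.21],np.pi-.045)
s=monitor.observe(); np.savez('pics/w1s.npz',p=s['eef_pos'],R=s['orientation'])
snap('wrist','w1')
delta([.51,.308,.21],np.pi-.045)
E
```

```text
t 0.1 pos [0.1466 0.6071 0.2306] yaw 2.9047 turn first -0.1919 then d cm [-37.65 -28.24   2.09] zaxis [-2.0e-04 -1.4e-03 -1.0e+00] F [ 0.14 -0.51  0.26] w 0.0851
t 0.15 pos [0.1466 0.6072 0.2307] yaw 2.9048 turn first -0.1918 then d cm [-37.65 -28.25   2.1 ] zaxis [-2.0e-04 -1.2e-03 -1.0e+00] F [-0.18  0.29 -0.26] w 0.0854invalid input
```

View pics/w1.png

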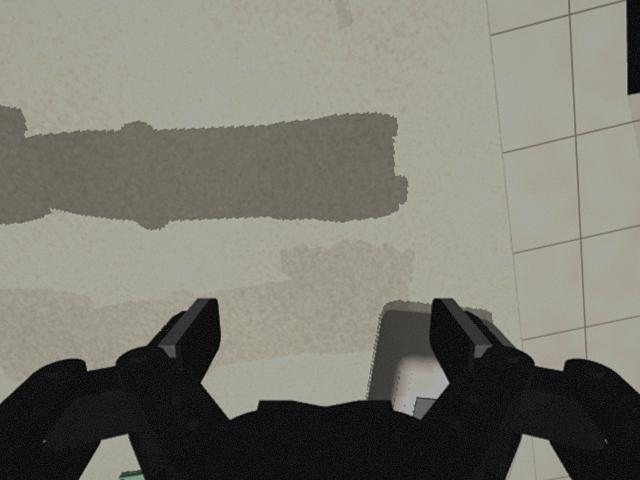

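The call was refused (rows need all keys, presumably); the picture is just the start position, showing the fingers and bare table.

```bash
python3 -m handwheel '[{"claw":8.5,"dx":0,"dy":0,"dz":0,"turn":-0.1},{"claw":8.5,"dx":0,"dy":0,"dz":0,"turn":-0.092},{"claw":8.5,"dx":-2,"dy":-1.4,"dz":0.2,"turn":0},{"claw":8.5,"dx":-4,"dy":-3,"dz":0.2,"turn":0},{"claw":8.5,"dx":-4.5,"dy":-3.4,"dz":0.2,"turn":0},{"claw":8.5,"dx":-4.5,"dy":-3.4,"dz":0.2,"turn":0},{"claw":8.5,"dx":-4.5,"dy":-3.4,"dz":0.2,"turn":0},{"claw":8.5,"dx":-4.5,"dy":-3.4,"dz":0.2,"turn":0},{"claw":8.5,"dx":-4.5,"dy":-3.4,"dz":0.2,"turn":0},{"claw":8.5,"dx":-4,"dy":-3,"dz":0.2,"turn":0},{"claw":8.5,"dx":-3.2,"dy":-2.4,"dz":0.2,"turn":0},{"claw":8.5,"dx":-1.9,"dy":-1.4,"dz":0.2,"turn":0},{"claw":8.5,"dx":0,"dy":0,"dz":0,"turn":0}]'
python3 - <<'E'
from h import *
delta([.51,.308,.21],np.pi-.045)
s=monitor.observe(); np.savez('pics/w1s.npz',p=s['eef_pos'],R=s['orientation'])
snap('wrist','w1')
delta([.51,.308,.21],np.pi-.045)
E
```

```text
time_s: 1.78
eef_pos: [0.5114, 0.3055, 0.2109]
orientation: [[-0.999, 0.051, 0.0], [0.051, 0.999, -0.002], [-0.0, -0.002, -1.0]]
wrist_force: [0.5, 0.1, 0.6]
grip_width: 0.0845
t 1.775 pos [0.5114 0.3055 0.2109] yaw 3.0902 turn first -0.0064 then d cm [0.15 0.25 0.09] zaxis [ 2.0e-04 -1.6e-03 -1.0e+00] F [0.51 0.11 0.59] w 0.0845
t 1.825 pos [0.51   0.3073 0.211 ] yaw 3.093 turn first -0.0036 then d cm [-0.    0.07  0.1 ] zaxis [-5.e-04 -6.e-04 -1.e+00] F [-0.23  0.01 -0.29] w 0.0853
```

View pics/w1.png

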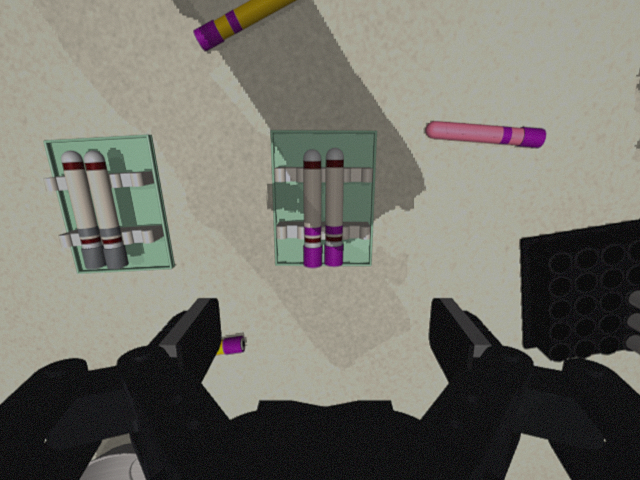

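The wrist view shows the purple pair at the centre, x 303–345, y 148–268, caps downwards. The arm was still settling, so I'll retake it and measure.

```bash
cat >> h.py <<'E'
def watz(u,v,z,s):
    c=optics.camera_info('wrist'); M=c['T_tool_cam']; T=np.eye(4); T[:3,:3]=s['R']; T[:3,3]=s['p']; W=T@M
    ray=W[:3,:3]@np.array([(u-c['cx'])/c['fx'],(v-c['cy'])/c['fy'],1]); o=W[:3,3]; return o+ray*(z-o[2])/ray[2]
def wsnap(f):
    s=monitor.observe(); np.savez('pics/'+f+'s.npz',p=s['eef_pos'],R=s['orientation']); return snap('wrist',f)
E
python3 - <<'E'
from h import *
wsnap('w2'); delta([.51,.308,.21],np.pi-.045)
p=cv2.imread('pics/w2.png')
cv2.imwrite('pics/c3.png',cv2.resize(p[125:275,260:390],None,fx=4,fy=4,interpolation=cv2.INTER_CUBIC))
E
```

```text
t 1.875 pos [0.5092 0.3086 0.2112] yaw 3.0953 turn first -0.0013 then d cm [-0.09 -0.06  0.11] zaxis [-7.e-04  0.e+00 -1.e+00] F [-0.14  0.58 -0.22] w 0.0849
```

View pics/c3.png

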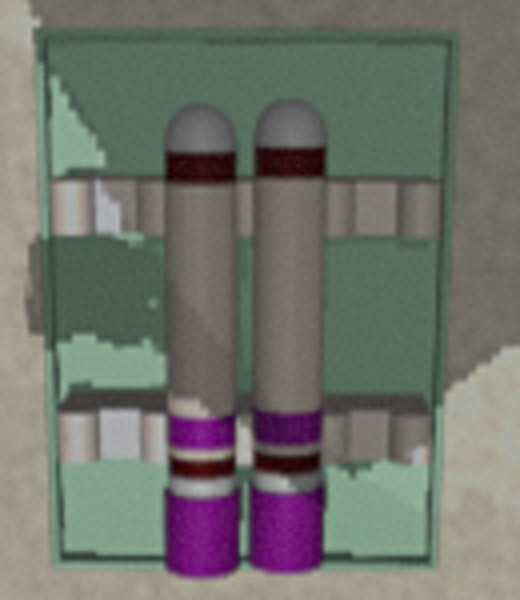

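```bash
python3 - <<'E'
from h import *
s=np.load('pics/w2s.npz'); W=lambda u,v,z: watz(260+u/4,125+v/4,z,s)
t=[]
for n,a,b in (('L',(201,103),(204,575)),('R',(289,99),(286,572))):
    A,B=W(*a,.033),W(*b,.033); t.append((A+B)/2); print(n,A.round(4),B.round(4),'len',np.linalg.norm(B-A),'yaw',np.arctan2(*(B-A)[[1,0]]),'mid',((A+B)/2).round(4))
print('pair mid',(t[0]+t[1])/2,'sep',np.linalg.norm(t[0]-t[1]))
for n,c,z in (('tray',[(40,33),(457,35),(437,568),(57,568)],.009),):
    P=np.array([W(*q,z)[:2] for q in c]);ex=P[2]+P[3]-P[0]-P[1];print(n,P.round(4).tolist(),P.mean(0),np.linalg.norm(ex)/2,np.arctan2(ex[1],ex[0]))
# rail inner edges: top rail lower edge v=236 (floor side), lower rail upper edges v~408 front top edge
for z in (.029,): print('rails',[W(245,v,z).round(4) for v in (178,236,408,460)])
E
```

```text
L [0.4478 0.2966 0.033 ] [0.5574 0.2907 0.033 ] len 0.10974990148535066 yaw -0.05379388813662561 mid [0.5026 0.2936 0.033 ]
R [0.4479 0.3159 0.033 ] [0.5576 0.3104 0.033 ] len 0.10982399497614836 yaw -0.05025622450755669 mid [0.5028 0.3132 0.033 ]
pair mid [0.50269967 0.30338778 0.033     ] sep 0.01952772029956698
tray [[0.4305, 0.259], [0.4358, 0.3561], [0.5669, 0.3494], [0.5622, 0.2514]] [0.49883898 0.3039903 ] 0.1316249276254755 -0.05437524201108626
rails [array([0.4647, 0.3053, 0.029 ]), array([0.4776, 0.3047, 0.029 ]), array([0.5177, 0.3026, 0.029 ]), array([0.5304, 0.3019, 0.029 ])]
```

Pair mid is at (0.503,0.303), yaw −0.053, separation 19.5 mm and length 109.8 mm, all matching the description. The rail gap's centre is x≈0.498. Descending at x≈0.4995.

```bash
python3 - <<'E'
from h import *
delta([.4995,.3036,.011],np.pi-.053)
E
```

```text
t 1.875 pos [0.5092 0.3086 0.2112] yaw 3.0953 turn first 0.0067 then d cm [ 0.92 -0.55 20.02] zaxis [-7.e-04  0.e+00 -1.e+00] F [-0.14  0.58 -0.22] w 0.0849
```

```bash
python3 -m handwheel '[{"claw":6,"dx":0.92,"dy":-0.55,"dz":0,"turn":0.007},{"claw":6,"dx":0,"dy":0,"dz":1.5,"turn":0},{"claw":6,"dx":0,"dy":0,"dz":3,"turn":0},{"claw":6,"dx":0,"dy":0,"dz":3,"turn":0},{"claw":6,"dx":0,"dy":0,"dz":3,"turn":0},{"claw":6,"dx":0,"dy":0,"dz":2.5,"turn":0},{"claw":6,"dx":0,"dy":0,"dz":1.5,"turn":0},{"claw":6,"dx":0,"dy":0,"dz":0.5,"turn":0},{"claw":6,"dx":0,"dy":0,"dz":0,"turn":0},{"claw":6,"dx":0,"dy":0,"dz":0,"turn":0}]'
python3 - <<'E'
from h import *
delta([.4995,.3036,.011],np.pi-.053)
wsnap('w3');snap('scene','s1')
p=cv2.imread('pics/s1.png')
cv2.imwrite('pics/c4.png',cv2.resize(p[130:260,350:490],None,fx=5,fy=5,interpolation=cv2.INTER_CUBIC))
E
```

```text
time_s: 3.12
eef_pos: [0.5007, 0.3043, 0.0622]
orientation: [[-0.999, 0.052, 0.001], [0.052, 0.999, 0.001], [-0.001, 0.001, -1.0]]
wrist_force: [0.4, 0.2, 0.3]
grip_width: 0.0602
t 3.125 pos [0.5007 0.3043 0.0622] yaw 3.0897 turn first 0.0011 then d cm [ 0.12 -0.08  5.12] zaxis [ 1.2e-03  9.0e-04 -1.0e+00] F [0.4  0.15 0.27] w 0.0602
```

View pics/w3.png

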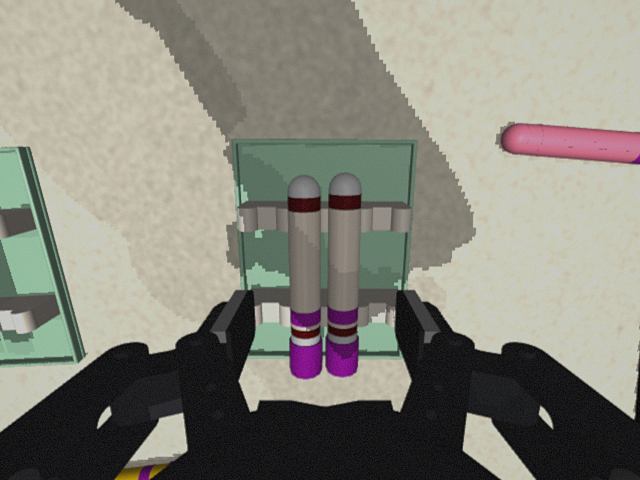

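View pics/c4.png

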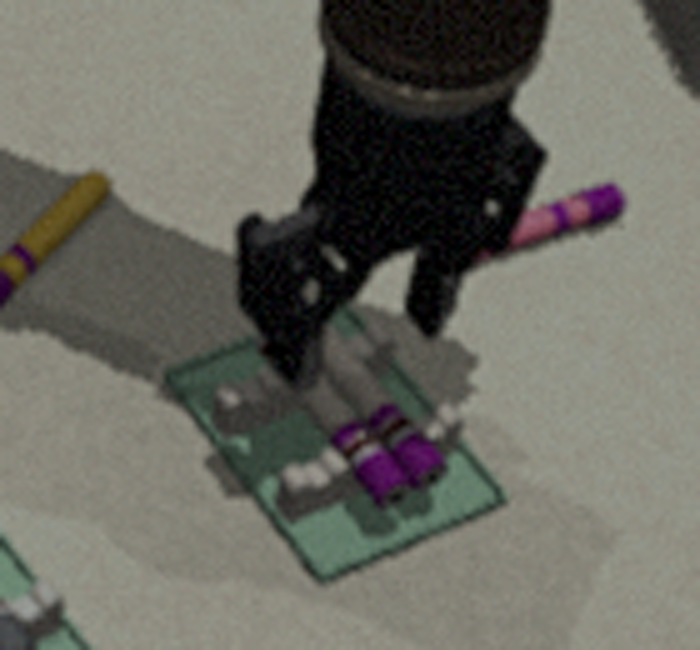

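The open jaws are centred on the pair: tubes at u≈304 and 343, jaws 250–400, cx 324.7. A quick along-axis check from this nearer view:

```bash
python3 - <<'E'
from h import *
s=np.load('pics/w3s.npz')
for a,b in (((304,175),(306,377)),((345,172),(342,375))):
    A,B=watz(*a,.033,s),watz(*b,.033,s); print(A.round(4),B.round(4),((A+B)/2).round(4))
print([watz(270,v,.029,s).round(4) for v in (206,231,305,327)])
delta([.4995,.3036,.011],np.pi-.053)
E
```

```text
[0.4479 0.2963 0.033 ] [0.5598 0.2898 0.033 ] [0.5038 0.293  0.033 ]
[0.4475 0.3159 0.033 ] [0.5595 0.3101 0.033 ] [0.5035 0.313  0.033 ]
[array([0.4626, 0.278 , 0.029 ]), array([0.4754, 0.2768, 0.029 ]), array([0.5165, 0.2729, 0.029 ]), array([0.5297, 0.2717, 0.029 ])]
t 3.225 pos [0.5006 0.3042 0.0621] yaw 3.0897 turn first 0.0011 then d cm [ 0.12 -0.08  5.11] zaxis [ 1.2e-03  9.0e-04 -1.0e+00] F [ 0.07  0.46 -0.56] w 0.0605
```

```bash
python3 -m handwheel '[{"claw":6,"dx":0.2,"dy":-0.08,"dz":0.5,"turn":0},{"claw":6,"dx":0,"dy":0,"dz":1.2,"turn":0},{"claw":6,"dx":0,"dy":0,"dz":1.5,"turn":0},{"claw":6,"dx":0,"dy":0,"dz":1.2,"turn":0},{"claw":6,"dx":0,"dy":0,"dz":0.6,"turn":0},{"claw":6,"dx":0,"dy":0,"dz":0,"turn":0},{"claw":6,"dx":0,"dy":0,"dz":0,"turn":0}]'
python3 - <<'E'
from h import *
delta([.4985,.3036,.011],np.pi-.053)
E
```

```text
time_s: 4.1
eef_pos: [0.4984, 0.3034, 0.0116]
orientation: [[-0.999, 0.052, 0.0], [0.052, 0.999, 0.0], [-0.0, 0.0, -1.0]]
wrist_force: [-0.2, -0.4, -0.3]
grip_width: 0.0599
t 4.1 pos [0.4984 0.3034 0.0116] yaw 3.0897 turn first 0.0011 then d cm [-0.01  0.02  0.06] zaxis [ 5.e-04  4.e-04 -1.e+00] F [-0.15 -0.39 -0.33] w 0.0599
```

```bash
python3 -m handwheel '[{"claw":5,"dx":0,"dy":0,"dz":0,"turn":0},{"claw":4.2,"dx":0,"dy":0,"dz":0,"turn":0},{"claw":3.8,"dx":0,"dy":0,"dz":0,"turn":0},{"claw":3.6,"dx":0,"dy":0,"dz":0,"turn":0},{"claw":3.4,"dx":0,"dy":0,"dz":0,"turn":0},{"claw":3.2,"dx":0,"dy":0,"dz":0,"turn":0},{"claw":2.8,"dx":0,"dy":0,"dz":0,"turn":0},{"claw":2.4,"dx":0,"dy":0,"dz":0,"turn":0},{"claw":2.4,"dx":0,"dy":0,"dz":0,"turn":0}]'
python3 - <<'E'
from h import *
delta([.4985,.3036,.011],np.pi-.053)
wsnap('w4');snap('scene','s2')
p=cv2.imread('pics/s2.png')
cv2.imwrite('pics/c5.png',cv2.resize(p[130:260,350:490],None,fx=5,fy=5,interpolation=cv2.INTER_CUBIC))
E
```

```text
time_s: 5.22
eef_pos: [0.4982, 0.3041, 0.0136]
orientation: [[-0.999, 0.051, 0.001], [0.051, 0.999, 0.002], [-0.001, 0.002, -1.0]]
wrist_force: [-7.5, -1.1, 27.1]
grip_width: 0.0317
t 5.225 pos [0.4982 0.3041 0.0136] yaw 3.0901 turn first 0.0015 then d cm [-0.03 -0.05  0.26] zaxis [ 8.0e-04  1.8e-03 -1.0e+00] F [-7.53 -1.1  27.07] w 0.0317
```

View pics/w4.png

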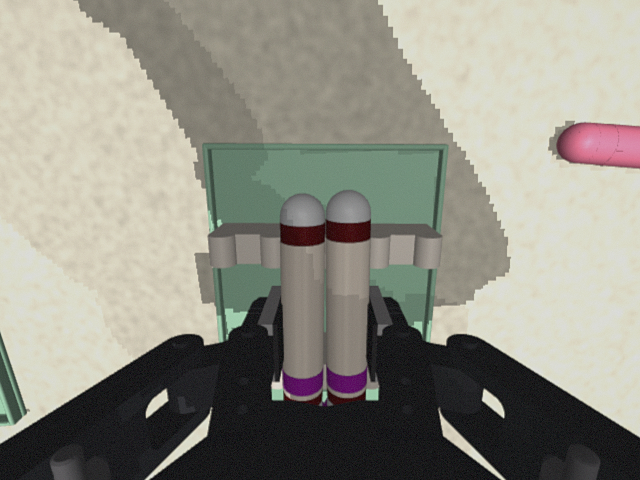

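View pics/c5.png

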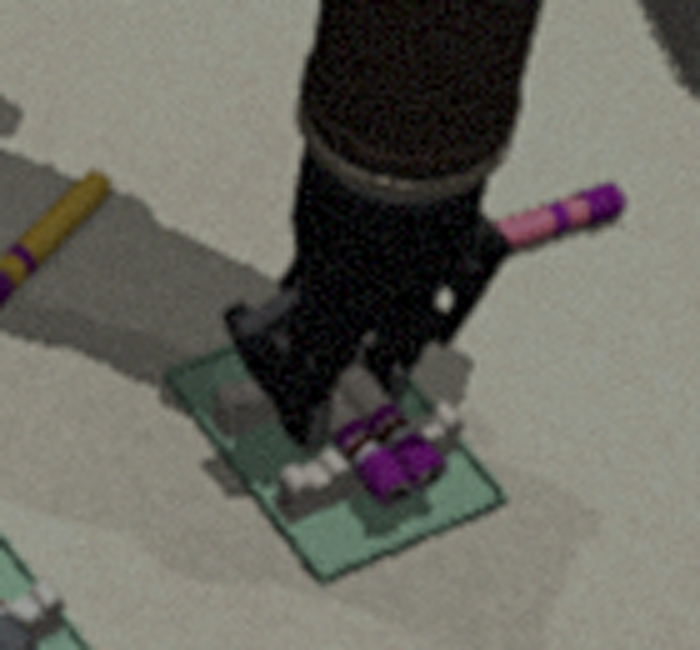

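Both tubes are gripped side by side (width 31.7 mm, tips at 303/348) and look level. The upward 27 N comes from the swinging pads. Lifting slowly.

```bash
python3 -m handwheel '[{"claw":2.4,"dx":0,"dy":0,"dz":-0.3,"turn":0},{"claw":2.4,"dx":0,"dy":0,"dz":-0.3,"turn":0},{"claw":2.4,"dx":0,"dy":0,"dz":-0.5,"turn":0},{"claw":2.4,"dx":0,"dy":0,"dz":-0.8,"turn":0},{"claw":2.4,"dx":0,"dy":0,"dz":-0.6,"turn":0},{"claw":2.4,"dx":0,"dy":0,"dz":0,"turn":0}]'
python3 - <<'E'
from h import *
delta([.4985,.3036,.011],np.pi-.053)
wsnap('w5');snap('side','d1')
p=cv2.imread('pics/d1.png')
cv2.imwrite('pics/c6.png',cv2.resize(p[170:270,190:310],None,fx=6,fy=6,interpolation=cv2.INTER_CUBIC))
E
```

```text
time_s: 6.08
eef_pos: [0.4985, 0.3034, 0.037]
orientation: [[-0.999, 0.052, 0.001], [0.052, 0.999, 0.001], [-0.001, 0.001, -1.0]]
wrist_force: [0.2, 0.1, -0.3]
grip_width: 0.0307
t 6.075 pos [0.4985 0.3034 0.037 ] yaw 3.0897 turn first 0.0011 then d cm [0.01 0.01 2.6 ] zaxis [ 9.e-04  7.e-04 -1.e+00] F [ 0.21  0.07 -0.34] w 0.0307
```

View pics/w5.png

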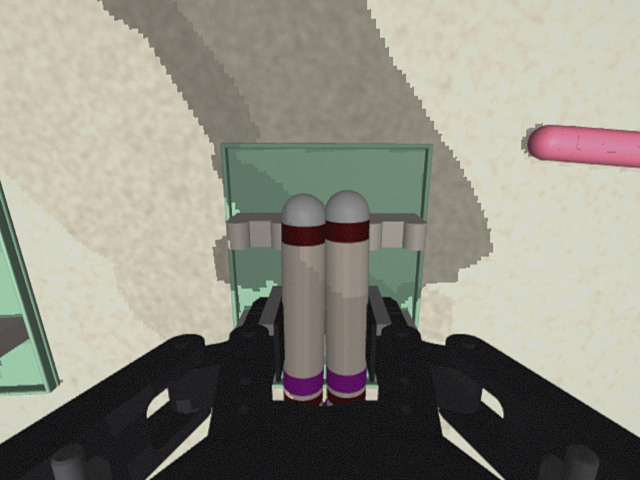

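View pics/c6.png

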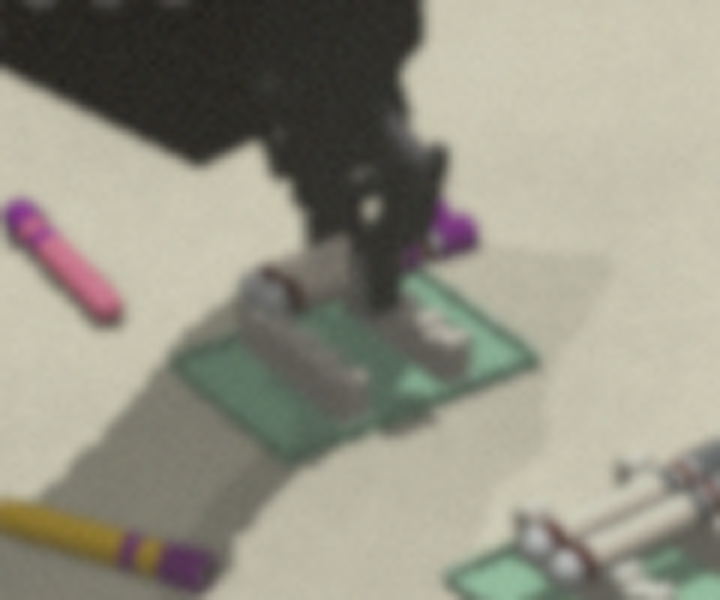

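Both came up together, level. Next, lift to z≈0.25 and carry to above the rocker.

```bash
python3 -m handwheel '[{"claw":2.4,"dx":0,"dy":0,"dz":-1,"turn":0},{"claw":2.4,"dx":0,"dy":0,"dz":-2,"turn":0},{"claw":2.4,"dx":0,"dy":0,"dz":-3,"turn":0},{"claw":2.4,"dx":0,"dy":0,"dz":-3,"turn":0},{"claw":2.4,"dx":0,"dy":0,"dz":-3,"turn":0},{"claw":2.4,"dx":0,"dy":0,"dz":-3,"turn":0},{"claw":2.4,"dx":0,"dy":0,"dz":-3,"turn":0},{"claw":2.4,"dx":0,"dy":0,"dz":-2,"turn":0},{"claw":2.4,"dx":0,"dy":0,"dz":-1,"turn":0},{"claw":2.4,"dx":0,"dy":0,"dz":0,"turn":-0.04},{"claw":2.4,"dx":0,"dy":0,"dz":0,"turn":-0.08},{"claw":2.4,"dx":0,"dy":0,"dz":0,"turn":-0.04},{"claw":2.4,"dx":0,"dy":0,"dz":0,"turn":0},{"claw":2.4,"dx":0,"dy":0,"dz":0,"turn":0}]'
python3 - <<'E'
from h import *
p,d=wsnap('w6');
delta([.517,-.2126,.25],np.pi+.11)
print([ (v,float(d[v,u]).__round__(4)) for u in (303,347) for v in (215,260,300,340)])
E
```

```text
time_s: 7.92
eef_pos: [0.4981, 0.3031, 0.246]
orientation: [[-0.994, -0.107, -0.0], [-0.107, 0.994, -0.0], [0.0, -0.0, -1.0]]
wrist_force: [-0.6, -0.3, -0.4]
grip_width: 0.0307
t 7.975 pos [0.4981 0.3031 0.2461] yaw -3.0342 turn first -0.0026 then d cm [  3.78 -51.47  -0.38] zaxis [-3.e-04 -2.e-04 -1.e+00] F [ 0.58  0.19 -0.24] w 0.0306
[(215, 0.1168), (260, 0.122), (300, 0.1256), (340, 0.1296), (215, 0.1168), (260, 0.1209), (300, 0.1257), (340, 0.1293)]
```

View pics/w6.png

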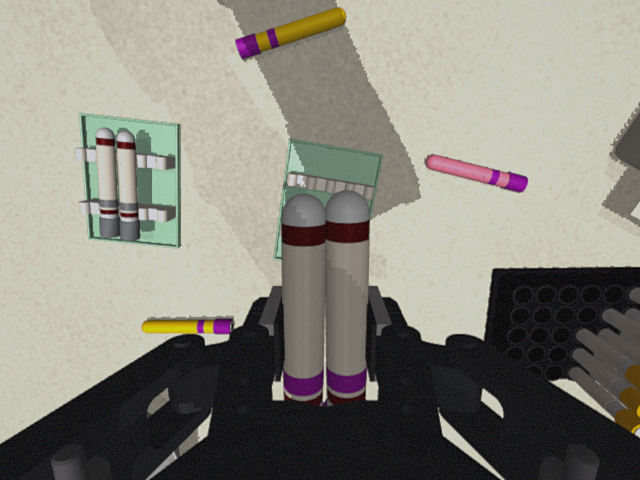

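Both tubes are still level in the grip (equal depths along both), and the old tray is empty. Carrying across.

```bash
python3 -m handwheel '[{"claw":2.4,"dx":0.2,"dy":-1.5,"dz":0,"turn":0},{"claw":2.4,"dx":0.3,"dy":-3,"dz":0,"turn":0},{"claw":2.4,"dx":0.3,"dy":-4.5,"dz":0,"turn":0},{"claw":2.4,"dx":0.3,"dy":-4.5,"dz":0,"turn":0},{"claw":2.4,"dx":0.3,"dy":-4.5,"dz":0,"turn":0},{"claw":2.4,"dx":0.3,"dy":-4.5,"dz":0,"turn":0},{"claw":2.4,"dx":0.3,"dy":-4.5,"dz":0,"turn":0},{"claw":2.4,"dx":0.3,"dy":-4.5,"dz":0,"turn":0},{"claw":2.4,"dx":0.3,"dy":-4.5,"dz":0,"turn":0},{"claw":2.4,"dx":0.3,"dy":-4.5,"dz":0,"turn":0},{"claw":2.4,"dx":0.3,"dy":-4.5,"dz":0,"turn":0},{"claw":2.4,"dx":0.3,"dy":-3.5,"dz":0,"turn":0},{"claw":2.4,"dx":0.2,"dy":-2,"dz":0,"turn":0},{"claw":2.4,"dx":0.1,"dy":-1,"dz":0,"turn":0},{"claw":2.4,"dx":0,"dy":0,"dz":0,"turn":0},{"claw":2.4,"dx":0,"dy":0,"dz":0,"turn":0}]'
python3 - <<'E'
from h import *
p,d=wsnap('w7');
delta([.517,-.2126,.25],np.pi+.11)
E
```

```text
time_s: 9.98
eef_pos: [0.516, -0.2118, 0.2463]
orientation: [[-0.994, -0.109, -0.0], [-0.109, 0.994, 0.001], [-0.0, 0.001, -1.0]]
wrist_force: [-0.6, -0.7, -0.3]
grip_width: 0.0309
t 10.025 pos [ 0.5161 -0.2117  0.2463] yaw -3.0319 turn first -0.0003 then d cm [-0.08 -0.1  -0.37] zaxis [ 0.e+00  6.e-04 -1.e+00] F [-0.01 -0.14  0.08] w 0.0307
```

View pics/w7.png

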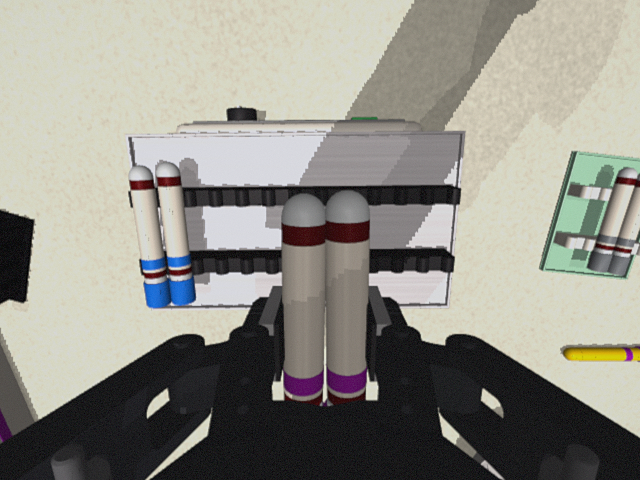

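The wrist view shows the rocker beneath. Blue tubes are at u≈145–185, and the rails' tops lie at v≈190 and 258. I'll enlarge it for measurement.

```bash
python3 - <<'E'
from h import *
p=cv2.imread('pics/w7.png')
cv2.imwrite('pics/c7.png',cv2.resize(p[120:320,120:300],None,fx=4,fy=4,interpolation=cv2.INTER_CUBIC)[:600*4//4+200,:720][:800])
cv2.imwrite('pics/c7.png',cv2.resize(p[125:315,120:300],None,fx=3.1579,fy=3.1579,interpolation=cv2.INTER_CUBIC))
cv2.imwrite('pics/c8.png',cv2.resize(p[125:315,350:480],None,fx=3.1579,fy=3.1579,interpolation=cv2.INTER_CUBIC))
E
```

```text
(no output)
```

View pics/c7.png

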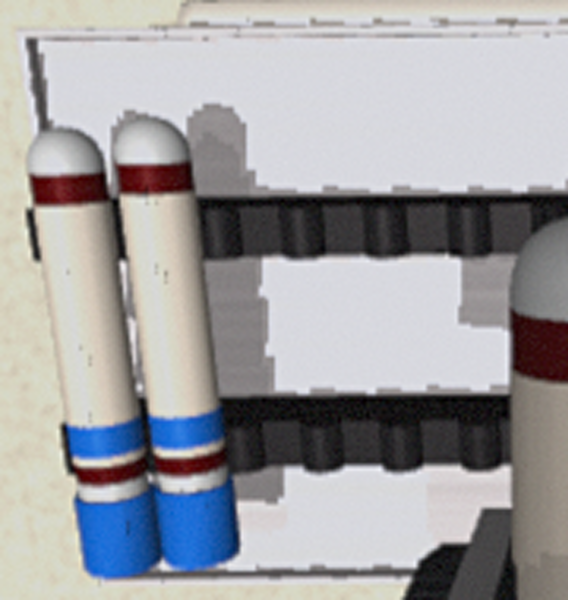

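View pics/c8.png

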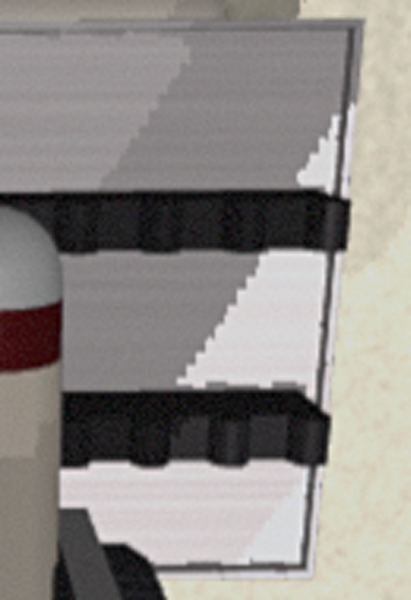

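```bash
python3 - <<'E'
from h import *
s=np.load('pics/w7s.npz'); k=3.1579
L=lambda u,v,z: watz(120+u/k,125+v/k,z,s)
Rr=lambda u,v,z: watz(350+u/k,125+v/k,z,s)
M=[]
for n,a,b in (('bl',(64,127),(122,577)),('br',(150,116),(202,569))):
    A,B=L(*a,.131),L(*b,.131); M.append((A+B)/2); print(n,'len',np.linalg.norm(B-A),'yaw',np.arctan2(*(B-A)[[1,0]]),'mid',((A+B)/2).round(4))
print('sep',np.linalg.norm(M[0]-M[1]))
P=np.array([L(20,32,.104),Rr(362,20,.104),Rr(313,575,.104)])[:,:2]
P=np.array([*P,P[0]+P[2]-P[1]]);ex=P[2]-P[1];ey=P[1]-P[0];c=P.mean(0)
print('plat c',c.round(4),'len',np.linalg.norm(ex),np.linalg.norm(ey),'yaw',np.arctan2(ex[1],ex[0]),np.arctan2(-ey[0],ey[1]))
# rail mid points at two ends
for f,rows in ((L,[(222,203),(222,255),(240,420),(240,470)]),(Rr,[(240,196),(240,247),(230,412),(230,463)])):
    Q=[f(u,v,.1276) for u,v in rows]; print('rails',[q.round(4).tolist() for q in Q],'mid',np.mean(Q,0).round(4))
for yaw in (.11,.12):
  e=np.array([np.cos(yaw),np.sin(yaw)]);n=np.array([-e[1],e[0]])
  for u,v in ((222,230),(303,230),(388,230),(470,230),(240,445),(322,445),(402,445),(482,445)): print(np.dot(L(u,v,.1276)[:2]-c,n).round(4),end=' ')
  for u,v in ((80,222),(162,222),(243,222),(335,222),(150,438),(230,438),(308,438)): print(np.dot(Rr(u,v,.1276)[:2]-c,n).round(4),end=' ')
  print([np.dot(m[:2]-c,n).round(4) for m in M],[np.dot(m[:2]-c,e).round(4) for m in M])
E
```

```text
bl len 0.11116605497517534 yaw 0.10048367812521342 mid [ 0.5335 -0.3438  0.131 ]
br len 0.11137826119828505 yaw 0.10702684783333882 mid [ 0.529  -0.3241  0.131 ]
sep 0.020219641501239928
plat c [ 0.5171 -0.2346] len 0.14767740985668795 0.2605975483287784 yaw 0.12214826585009186 0.11925307318637388
rails [[0.492, -0.3151, 0.1276], [0.5043, -0.315, 0.1276], [0.5449, -0.3103, 0.1276], [0.558, -0.3101, 0.1276]] mid [ 0.5248 -0.3126  0.1276]
rails [[0.4716, -0.1429, 0.1276], [0.4834, -0.1407, 0.1276], [0.5238, -0.1356, 0.1276], [0.5369, -0.1332, 0.1276]] mid [ 0.5039 -0.1381  0.1276]
-0.0778 -0.0588 -0.0389 -0.0196 -0.0789 -0.0586 -0.0388 -0.019 0.0592 0.0784 0.0973 0.1189 0.0784 0.0982 0.1174 [np.float64(-0.1103), np.float64(-0.0903)] [np.float64(0.0042), np.float64(0.002)]
-0.0775 -0.0585 -0.0386 -0.0194 -0.0791 -0.0589 -0.0391 -0.0193 0.0595 0.0787 0.0976 0.1191 0.0782 0.0979 0.1172 [np.float64(-0.1104), np.float64(-0.0903)] [np.float64(0.0031), np.float64(0.0011)]
```

Rocker: yaw 0.119, bed centre ≈(0.516,−0.2346). Ridges come out at the expected ±20k mm, and blue tubes at −90 and −110. Target is the grooves at +10/+30 (mid y=+20): TCP ≈(0.512,−0.215), final z≈0.1135.

```bash
python3 - <<'E'
from h import *
delta([.512,-.2149,.15],np.pi+.119)
E
```

```text
t 10.025 pos [ 0.5161 -0.2117  0.2463] yaw -3.0319 turn first -0.0093 then d cm [ 0.44 -0.28  9.63] zaxis [ 0.e+00  6.e-04 -1.e+00] F [-0.01 -0.14  0.08] w 0.0307
```

```bash
python3 -m handwheel '[{"claw":2.4,"dx":0.22,"dy":-0.14,"dz":0,"turn":-0.009},{"claw":2.4,"dx":0.22,"dy":-0.14,"dz":1,"turn":0},{"claw":2.4,"dx":0,"dy":0,"dz":2,"turn":0},{"claw":2.4,"dx":0,"dy":0,"dz":2.5,"turn":0},{"claw":2.4,"dx":0,"dy":0,"dz":2,"turn":0},{"claw":2.4,"dx":0,"dy":0,"dz":1.5,"turn":0},{"claw":2.4,"dx":0,"dy":0,"dz":0.6,"turn":0},{"claw":2.4,"dx":0,"dy":0,"dz":0,"turn":0},{"claw":2.4,"dx":0,"dy":0,"dz":0,"turn":0}]'
python3 - <<'E'
from h import *
p,d=wsnap('w8');snap('scene','s3')
delta([.512,-.2149,.1135],np.pi+.119)
p=cv2.imread('pics/s3.png')
cv2.imwrite('pics/c9.png',cv2.resize(p[205:385,95:285],None,fx=3.2,fy=3.2,interpolation=cv2.INTER_CUBIC))
E
```

```text
time_s: 11.15
eef_pos: [0.5123, -0.2164, 0.1509]
orientation: [[-0.993, -0.117, 0.001], [-0.117, 0.993, -0.0], [-0.001, -0.0, -1.0]]
wrist_force: [-0.7, -0.2, -0.5]
grip_width: 0.0307
t 11.25 pos [ 0.5123 -0.2163  0.151 ] yaw -3.0244 turn first -0.0019 then d cm [0.02 0.15 3.75] zaxis [ 1.2e-03 -3.0e-04 -1.0e+00] F [-0.21  0.13 -0.91] w 0.0309
```

View pics/w8.png

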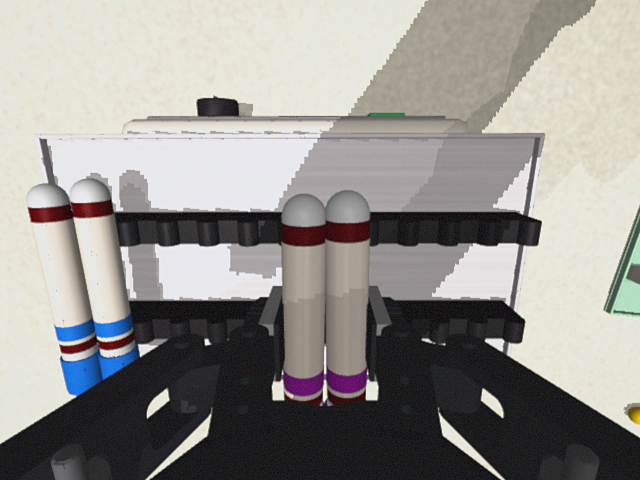

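View pics/c9.png

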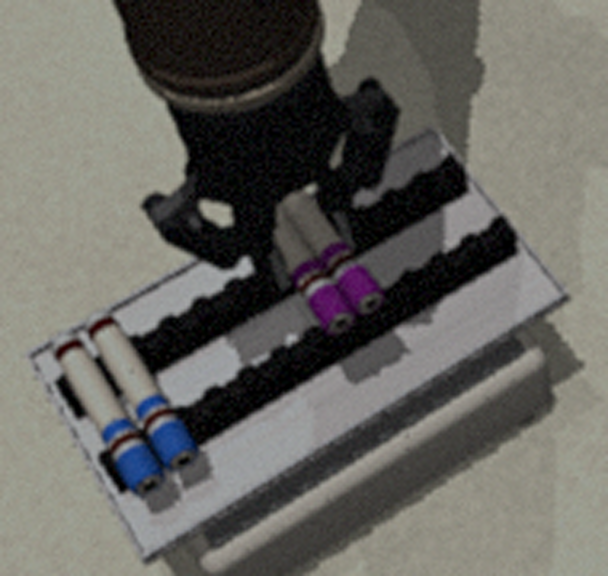

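Ridges on the upper rail are at u≈127…249 and 407…528. The +20 ridge would thus lie near u≈329, against the pair's centre at 325, so about 1.5–2 mm. This agrees with the pose error in y (dy +0.15). Correct and lower.

```bash
python3 -m handwheel '[{"claw":2.4,"dx":0,"dy":0.16,"dz":0.5,"turn":-0.002},{"claw":2.4,"dx":0,"dy":0,"dz":1,"turn":0},{"claw":2.4,"dx":0,"dy":0,"dz":0.8,"turn":0},{"claw":2.4,"dx":0,"dy":0,"dz":0.5,"turn":0},{"claw":2.4,"dx":0,"dy":0,"dz":0.3,"turn":0},{"claw":2.4,"dx":0,"dy":0,"dz":0.2,"turn":0},{"claw":2.4,"dx":0,"dy":0,"dz":0,"turn":0},{"claw":2.4,"dx":0,"dy":0,"dz":0,"turn":0}]'
python3 - <<'E'
from h import *
delta([.512,-.2149,.1135],np.pi+.119)
E
```

```text
time_s: 12.25
eef_pos: [0.5118, -0.2146, 0.1175]
orientation: [[-0.993, -0.119, 0.0], [-0.119, 0.993, -0.0], [-0.0, -0.0, -1.0]]
wrist_force: [0.3, -0.1, -0.4]
grip_width: 0.0309
t 12.25 pos [ 0.5118 -0.2146  0.1175] yaw -3.0225 turn first 0.0001 then d cm [-0.01 -0.03  0.4 ] zaxis [ 4.e-04 -0.e+00 -1.e+00] F [ 0.31 -0.08 -0.43] w 0.0309
```

```bash
python3 -m handwheel '[{"claw":2.4,"dx":0,"dy":0,"dz":0.15,"turn":0},{"claw":2.4,"dx":0,"dy":0,"dz":0.15,"turn":0},{"claw":2.4,"dx":0,"dy":0,"dz":0.1,"turn":0},{"claw":2.4,"dx":0,"dy":0,"dz":0,"turn":0},{"claw":2.4,"dx":0,"dy":0,"dz":0,"turn":0}]'
python3 - <<'E'
from h import *
delta([.512,-.2149,.1135],np.pi+.119)
wsnap('w9')
snap('side','d2')
p=cv2.imread('pics/d2.png')
cv2.imwrite('pics/c10.png',cv2.resize(p[230:360,330:490],None,fx=5,fy=4.6,interpolation=cv2.INTER_CUBIC))
E
```

```text
time_s: 12.88
eef_pos: [0.5117, -0.2146, 0.1133]
orientation: [[-0.993, -0.119, -0.0], [-0.119, 0.993, 0.0], [0.0, 0.0, -1.0]]
wrist_force: [-0.0, 0.2, -0.4]
grip_width: 0.0304
t 12.875 pos [ 0.5117 -0.2146  0.1133] yaw -3.0225 turn first 0.0001 then d cm [-0.03 -0.04 -0.02] zaxis [-1.e-04  1.e-04 -1.e+00] F [-0.02  0.2  -0.41] w 0.0304
```

View pics/w9.png

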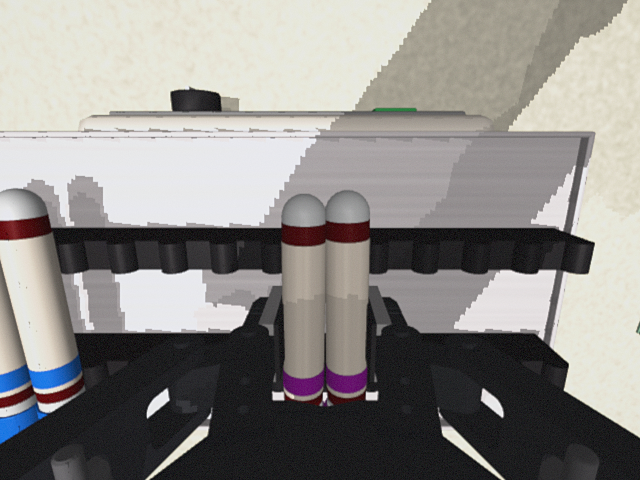

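View pics/c10.png

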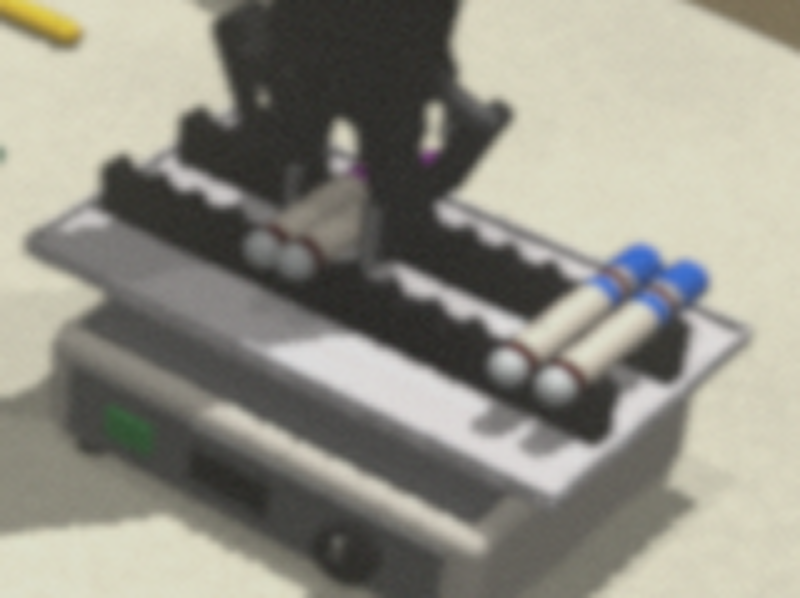

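The pair straddles the +20 ridge (u≈328; pair centre 325, about 1 mm) with no contact yet. Nudging and lowering until the force shows.

```bash
python3 -m handwheel '[{"claw":2.4,"dx":0,"dy":0.08,"dz":0.1,"turn":0},{"claw":2.4,"dx":0,"dy":0,"dz":0.05,"turn":0},{"claw":2.4,"dx":0,"dy":0,"dz":0,"turn":0},{"claw":2.4,"dx":0,"dy":0,"dz":0,"turn":0}]'
```

```text
time_s: 13.48
eef_pos: [0.5118, -0.2145, 0.1126]
orientation: [[-0.993, -0.118, 0.001], [-0.118, 0.993, -0.001], [-0.001, -0.001, -1.0]]
wrist_force: [-2.1, -1.6, 8.7]
grip_width: 0.0307
```

Contact at 8.7 N, so the tubes touch the rails. Releasing gradually.

```bash
python3 -m handwheel '[{"claw":3.1,"dx":0,"dy":0,"dz":0,"turn":0},{"claw":3.3,"dx":0,"dy":0,"dz":0,"turn":0},{"claw":3.5,"dx":0,"dy":0,"dz":0,"turn":0},{"claw":3.7,"dx":0,"dy":0,"dz":0,"turn":0},{"claw":4,"dx":0,"dy":0,"dz":0,"turn":0},{"claw":4.5,"dx":0,"dy":0,"dz":0,"turn":0},{"claw":5,"dx":0,"dy":0,"dz":0,"turn":0},{"claw":5.6,"dx":0,"dy":0,"dz":0,"turn":0},{"claw":5.6,"dx":0,"dy":0,"dz":0,"turn":0}]'
python3 - <<'E'
from h import *
delta([.512,-.2149,.1135],np.pi+.119)
wsnap('w10')
snap('side','d3')
p=cv2.imread('pics/d3.png')
cv2.imwrite('pics/c11.png',cv2.resize(p[230:360,330:490],None,fx=5,fy=4.6,interpolation=cv2.INTER_CUBIC))
E
```

```text
time_s: 14.6
eef_pos: [0.5116, -0.2138, 0.1118]
orientation: [[-0.993, -0.119, -0.0], [-0.119, 0.993, 0.0], [-0.0, 0.0, -1.0]]
wrist_force: [-0.2, 0.9, -0.3]
grip_width: 0.0559
t 14.6 pos [ 0.5116 -0.2138  0.1118] yaw -3.0225 turn first 0.0001 then d cm [-0.03 -0.12 -0.17] zaxis [-0.  0. -1.] F [-0.23  0.88 -0.31] w 0.0559
```

View pics/w10.png

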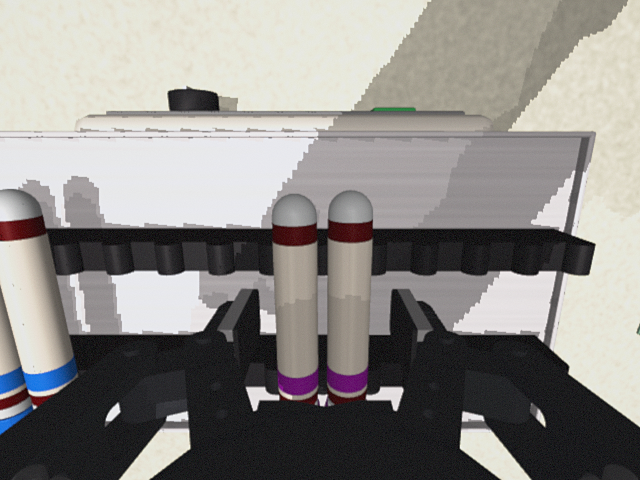

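View pics/c11.png

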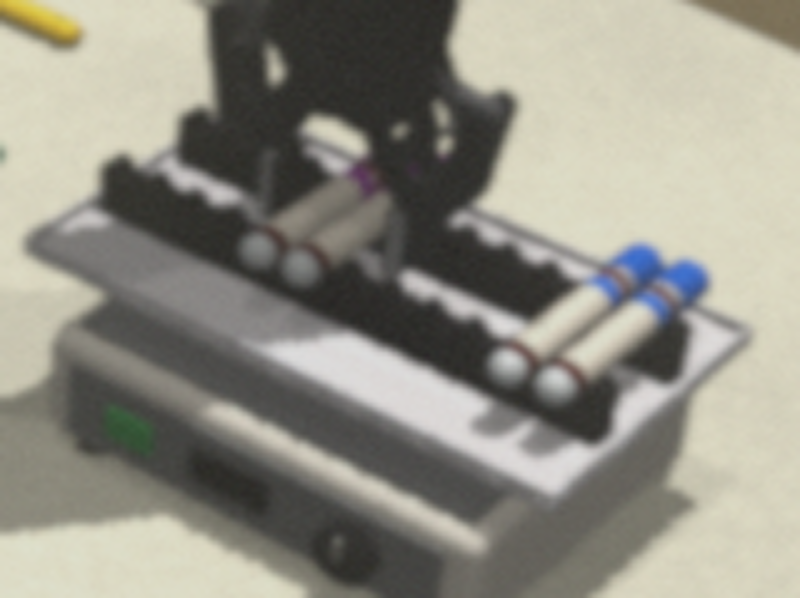

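The tubes have parted into their grooves: u 296 and 350, about the ridge at ~322. The jaws are clear on both sides. Retreating straight up.

```bash
python3 -m handwheel '[{"claw":5.6,"dx":0,"dy":0,"dz":-0.5,"turn":0},{"claw":5.6,"dx":0,"dy":0,"dz":-1,"turn":0},{"claw":5.6,"dx":0,"dy":0,"dz":-2,"turn":0},{"claw":5.6,"dx":0,"dy":0,"dz":-3,"turn":0},{"claw":5.6,"dx":0,"dy":0,"dz":-3,"turn":0},{"claw":5.6,"dx":0,"dy":0,"dz":-3,"turn":0},{"claw":5.6,"dx":0,"dy":0,"dz":-3,"turn":0},{"claw":5.6,"dx":0,"dy":0,"dz":-2,"turn":0},{"claw":5.6,"dx":0,"dy":0,"dz":-1,"turn":0},{"claw":5.6,"dx":0,"dy":0,"dz":0,"turn":0},{"claw":5.6,"dx":0,"dy":0,"dz":0,"turn":0},{"claw":5.6,"dx":0,"dy":0,"dz":0,"turn":0}]'
python3 - <<'E'
from h import *
wsnap('w11');snap('scene','s4')
p=cv2.imread('pics/w11.png')
cv2.imwrite('pics/c12.png',cv2.resize(p[120:320,180:420],None,fx=3,fy=3,interpolation=cv2.INTER_CUBIC))
E
```

```text
time_s: 16.2
eef_pos: [0.5112, -0.2137, 0.296]
orientation: [[-0.993, -0.119, -0.001], [-0.119, 0.993, 0.0], [0.001, 0.001, -1.0]]
wrist_force: [-0.9, -0.1, -0.3]
grip_width: 0.0562
```

View pics/w11.png

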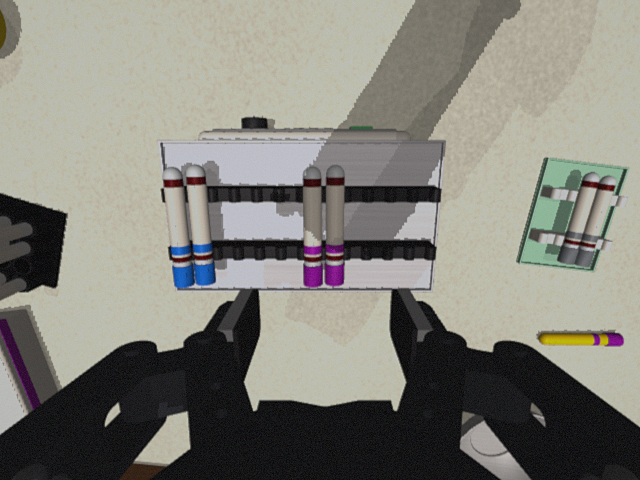

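View pics/c12.png

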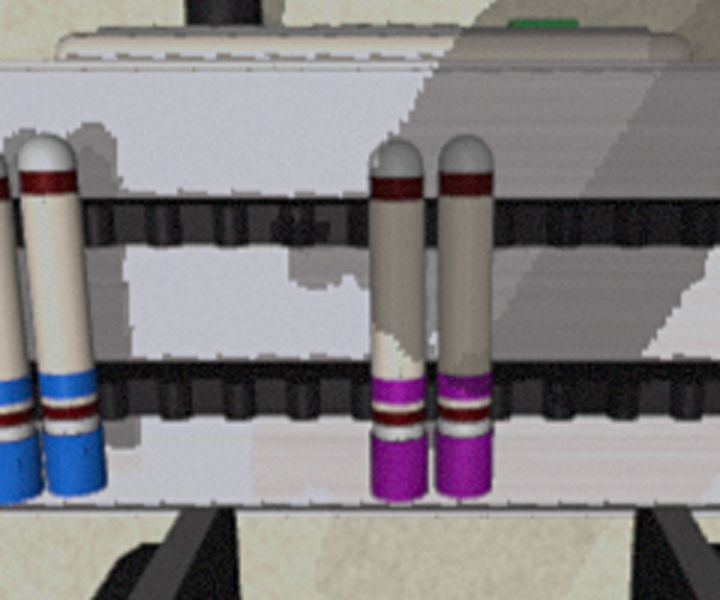

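View pics/s4.png

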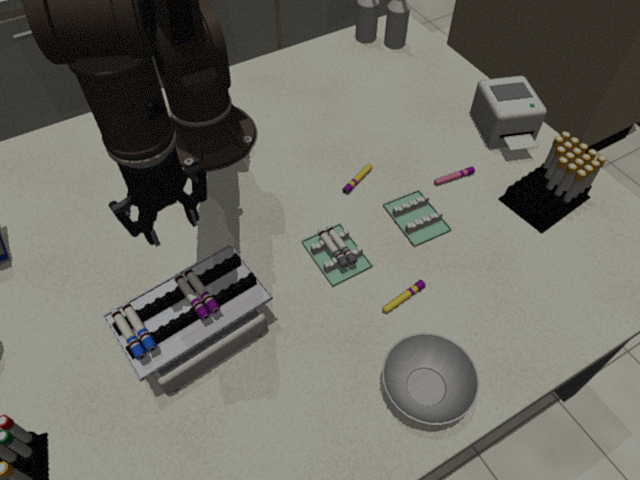

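Both purple tubes lie parallel in neighbouring grooves (crop u 397, 466), caps the same way as the blue ones, and the gripper is clear. One numeric check, including seated height from depth compared with the blue tubes:

```bash
python3 - <<'E'
from h import *
s=np.load('pics/w11s.npz'); d=np.load('pics/w11.npy')
c=optics.camera_info('wrist'); T=np.eye(4);T[:3,:3]=s['R'];T[:3,3]=s['p'];W_=T@c['T_tool_cam']
ctr=np.array([.516,-.2346]);y=.119;e=np.array([np.cos(y),np.sin(y)]);n=np.array([-e[1],e[0]])
W=lambda u,v,z: watz(180+u/3,120+v/3,z,s)
for nm,a,b in (('pL',(397,139),(398,501)),('pR',(466,134),(463,498)),('bR',(47,134),(77,497))):
    A,B=W(*a,.131),W(*b,.131);m=((A+B)/2)[:2]-ctr
    h=[]
    for f in (.25,.45,.65):
        u=180+(a[0]+f*(b[0]-a[0]))/3;v=120+(a[1]+f*(b[1]-a[1]))/3;Z=np.median(d[int(v)-2:int(v)+3,int(u)-1:int(u)+2])
        h.append((W_@np.array([(u-c['cx'])/c['fx']*Z,(v-c['cy'])/c['fy']*Z,Z,1]))[2]-.008)
    print(nm,'x',round(m@e,4),'y',round(m@n,4),'yaw',round(np.arctan2(*(B-A)[[1,0]]),4),'axis z',np.round(h,4))
E
```

```text
pL x 0.0038 y 0.0093 yaw 0.1118 axis z [0.1301 0.1298 0.1298]
pR x 0.0026 y 0.0292 yaw 0.1179 axis z [0.1296 0.1305 0.1302]
bR x 0.0024 y -0.0904 yaw 0.1055 axis z [0.13   0.1295 0.1299]
```

All within limits: purple heights equal the seated blue tube's, with x≈+3 mm and y≈+9 and +29 mm.

```bash
python3 -c "
from bench import ticket
print(ticket.hand_in())"
```

```text
the job is handed in; nothing more can be done
None
```

I picked up both purple tubes in one grasp, carried them together, and laid them in the rocker's grooves at y = +10 and +30 mm. I then backed the open gripper off and handed the job in at about 16 s; hand-in gives no verdict.

My last wrist-camera check showed:

| Check | Purple 1 | Purple 2 | Limit |
|---|---|---|---|
| Offset along the groove from the rails' middle | about +4 mm | about +3 mm | 16 mm |
| Groove position (y) | 9.3 mm | 29.2 mm | groove centres 10 and 30 mm |
| Angle to the rocker's axis | under 0.01 rad | under 0.01 rad | 0.1 rad |
| Axis height | about 130 mm | about 130 mm | 131 ± 3 mm |

- **Seating:** the blue tube I measured also reads about 130 mm, so both purple tubes are fully down. The caps point the same way as the blue ones.
- **Other tubes:** in the last pictures the grey tubes looked unmoved. The blue tube I measured was in its groove at y ≈ −90 mm.
- **Problems:** the first move command was refused because its rows lacked keys, and nothing moved. No check failed; the measurements disagreed only by about 1–2 mm, which is within the calibration.

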